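# Start and close the loose screw cap of a sample canister

## Task

Two sample transport canisters stand on the bench; on one of them the screw cap only rests on top of the thread and so sits high. Take that cap by its grip bar, turn it backward (anticlockwise from above) until it drops into the thread start, then screw it forward (clockwise) all the way home to its stop, so that its bar lies in line with the two ribs on the canister's shoulder, and let go. Leave the other, closed canister as it is.

Things in the scene. Friction and masses are not known exactly. Their poses are not given: they have to be found in the camera images.
- loose_cap_bar (a point): Centre of the grip bar on the loose cap (x along bar, z up). Grey cap 68 mm wide, 23 high, 60 g, 1 mm play, little friction; bar 56 long, 14 thick, 24 high on the flat cap top (12 mm below this point). Starts 130 mm above the canister's underside, bar 27 to 44 deg anticlockwise (from above) of the rib line; it must be let down or lowered as it drops and sinks.
- canister_open: White canister under the loose cap, 88 mm wide, shoulder 80 high, fixed. Origin: centre of underside; x: line of the two shoulder ribs (7 mm wide, out to 52 mm). Three-start right-hand thread: with the bar 55 to 82 deg (stop) anticlockwise of the ribs the cap drops 9 mm; then turned clockwise it sinks 3 mm more to a stop with bar in line with ribs, bar centre 118 mm up. Undropped it cannot close.
- shut_cap_bar (a point): Centre of the grip bar of the other canister's cap, same kind, x along the bar. It is already screwed home: bar in line with its ribs, 12 mm lower than the loose one. To be left alone.
- canister_shut: The other canister, same kind, closed, fixed to the bench on a black foot ring 108 mm wide like the first. Origin: centre of underside; x: its rib line.
Mind the look-alikes: they are no part of the job. Leave any purple or red look-alike of the part that bears loose_cap_bar alone.

How it is judged:
By the outcome, as a careful person would: the job done as asked, in the order asked, and still so for the second after the job is handed in, with the robot touching nothing.
It also fails if it takes over 40 s, if anything falls off the work surface, if the arm or the gripper's body presses on something with over 40 N, if the wrist force passes 120 N, or if a joint passes its speed limit or range.

## Robot

A 7-joint arm with a two-finger parallel gripper is mounted at the origin on a cart in front of the work surface, level with it; the furniture and walls round the work are solid. World frame = base frame: x ahead of the robot, y to its left, z up, the work surface at z = 0. Lengths are in m, angles in rad, forces in N, time in s.
With the tool pointing down it reaches from about 0.425 to 0.925 m from the base axis. Payload 6.8 kg.
Tool frame: the origin (TCP) lies midway between the tips of the shut fingers; the grasp point (between the pads) lies 19 mm behind it; z points along the fingers, y is the direction in which the jaws open and shut (so a half turn about z gives the same grasp; the last joint's range is limited). The gripper opens to 85 mm and grips with 20 to 120 N. Pads are 22 mm wide; open, the fingers measure 114 mm over their backs; the gripper's body (76 mm by 85 mm) begins 54 mm behind the grasp point. The pads swing forward as they close: fully open they stand 13 mm farther back than shut.
Start: joints at [1.031, 0.477, 0.022, 1.555, -0.011, 1.109, -0.083], TCP at [0.283, -0.613, 0.231] pointing down, gripper open.
Joint ranges: [-2.96, 2.96], [-0.34, 2.1], [-1.41, 1.46], [0.24, 2.44], [-1.37, 4.51], [0.17, 1.92], [-2.96, 2.96]. Speed limits (rad/s): [2.39, 2.39, 3.14, 3.14, 3.14, 3.14, 3.14].

## Interface

Orientations are given as a unit quaternion [w, x, y, z].
In Python, from station import bot gives the robot as it stands. The module is installed in compiled form; this text tells all that it offers.
- The arm moves only by the tool play_rows, never from a script. Its argument "motion" is a list of rows, each a list of 2 entries, a list of its own where there are three numbers: the shift along the tool's x, y, z as a fraction of full scale, then the turn, a rotation vector about the tool's x, y, z as a fraction of full scale. In form: [[[tx, ty, tz], [rx, ry, rz]], ...]. A call has 1 to 8 rows; each row is the pose to reach, as a shift and turn from the pose measured when the call began, along the tool's axes at that moment, turning the shorter way round; what a row does not reach only later rows make up. Full scale, the value 1, is 400 mm for a shift and 360 degrees for a turn. A row lasts 1/10 s, in which the tool goes at most 50 mm and 8.59 degrees, less where a joint would pass 70% of its speed; a pose out of reach is approached as far as the arm can. A call with a number of a shift or a turn outside -1 to 1 is refused whole. A call with a gripper value outside its range is refused whole. "fingers" is the finger opening in mm, from 0 to 85.4, set as the call begins (left out, the last holds). The fingers move at their own pace and stop on an object; "grip_force" is the grip in N (left out, the last holds). Time passes only in rows, so rows that repeat a pose let the fingers close. It gives the time, the measured TCP pose, the force and the opening at its end, in the units of the state.
- bot.get_obs(): the state, without advancing time (a new reading comes with each control period).
- bot.read_camera(name): name is "scene" or "side" or "wrist"; returns a dict with "pixels" (384x512x3 uint8, red, green, blue), "range_z" (384x512 float32, m along the optical axis (not along the pixel's ray), 0 where there is no reading), "fovy" (degrees; the focal length in pixels is half the picture's height over the tangent of half this angle, whatever the lens; pixels are square), "cx", "cy" (the principal point, pixels), "k1" (the pictures are not rectified: a ray, as slopes to the right and down, at radius r is drawn at 1 + k1 r^2 times it, then the intrinsics apply), "pose" (4x4, takes a point from camera to world coordinates). Camera axes: x right, y down, z forward; pixel columns grow to the right and rows downward; lengths in m; the calibration is good to about 2 mm. A picture is of the moment at which its call begins.
- bot.hand_in(): hands the job in, once; it reports no verdict.
The state is a dict: "t": time; "q": joint angles; "joint_vel": joint speeds; "joint_torque": joint torques, N m; "eef_pos": TCP position; "tool_rot": TCP orientation; "contact_force": force on the tool from outside, world axes, zero at the start; "torque": the same for the moment, N m; "gripper_width": opening from 0.0 (shut) to 1.0 (fully open).
Only numpy, scipy, OpenCV 4.12 (cv2) and the standard library are available. Lean on these libraries where they do the work, as an engineer would, in place of code of your own. Each camera call takes 0.05 s, during which the arm holds its last target.

## Working session

There is one attempt and no reset: what is moved stays moved. The work goes in short steps, Python scripts to look and compute and a tool call to move; the robot and the scene stay as the last step left them, time stands still between calls to the robot, and variables do not carry over. Pictures are saved under pics/ and viewed, and the job is handed in when it is done.

Besides the shell and the picture viewer there is one more tool, called after ">>>" as a command line: name --argument value ..., lists and objects as JSON in quotes. play_rows: Moves the arm, as the interface text tells. Shift numbers are shares of 400 mm and turn numbers shares of 360 degrees, none past 1 either way. Its arguments: {"type":"object","properties":{"motion":{"type":"array"},"fingers":{"type":"number"},"grip_force":{"type":"number"}},"required":["motion"]}

```bash
mkdir -p pics
cat > h.py <<'E'
import numpy as np, cv2
from station import bot
from scipy.spatial.transform import Rotation as R
def cam(n):
    c=bot.read_camera(n); c['f']=192/np.tan(np.radians(c['fovy'])/2); return c
def ray(c,u,v):
    K=np.array([[c['f'],0,c['cx']],[0,c['f'],c['cy']],[0,0,1]])
    xd=(u-c['cx'])/c['f']; yd=(v-c['cy'])/c['f']
    x,y=xd,yd
    for _ in range(30):
        s=1+c['k1']*(x*x+y*y); x,y=xd/s,yd/s
    return np.stack([x,y,np.ones_like(x)],-1)
def cloud(c):
    v,u=np.mgrid[0:384,0:512].astype(float)
    d=ray(c,u,v)*c['range_z'][...,None]
    P=c['pose']; return d@P[:3,:3].T+P[:3,3]
def plane(c,u,v,z):
    d=ray(c,np.asarray(u,float),np.asarray(v,float))@c['pose'][:3,:3].T; o=c['pose'][:3,3]
    return o+d*((z-o[2])/d[...,2])[...,None]
def save(n,img): cv2.imwrite('pics/'+n,cv2.cvtColor(img,cv2.COLOR_RGB2BGR))
E
python3 - <<'E'
from h import *
for n in ['scene','side','wrist']:
    c=cam(n); save(n+'0.png',c['pixels']); print(n,c['fovy'],c['k1'],np.round(c['pose'],3).tolist())
o=bot.get_obs(); print({k:np.round(v,3).tolist() for k,v in o.items()})
E
```

```text
scene 44.399527947501014 0.05682969272696482 [[0.461, -0.462, 0.758, -0.326], [-0.888, -0.224, 0.402, -0.526], [-0.016, -0.858, -0.514, 0.635], [0.0, 0.0, 0.0, 1.0]]
side 47.58091752526933 -0.14985948686014328 [[-0.96, -0.102, 0.262, 0.222], [-0.281, 0.382, -0.88, 0.631], [-0.011, -0.918, -0.395, 0.422], [0.0, 0.0, 0.0, 1.0]]
wrist 64.79235301605324 0.009925755883371884 [[0.418, -0.868, -0.267, 0.35], [-0.908, -0.401, -0.121, -0.581], [-0.002, 0.293, -0.956, 0.372], [0.0, 0.0, 0.0, 1.0]]
{'t': 0.15, 'q': [1.031, 0.478, 0.022, 1.556, -0.011, 1.109, -0.083], 'joint_vel': [-0.0, -0.003, -0.0, -0.003, -0.0, 0.001, 0.0], 'joint_torque': [0.002, -59.693, 1.61, -28.149, 0.013, 0.007, 0.0], 'eef_pos': [0.282, -0.613, 0.231], 'tool_rot': [-0.001, 0.977, 0.214, -0.0], 'contact_force': [0.624, -0.957, 0.443], 'torque': [-0.029, -0.009, -0.011], 'gripper_width': 0.998}
```

View pics/scene0.png

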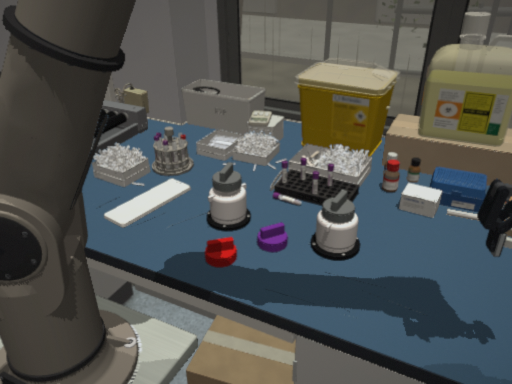

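View pics/side0.png

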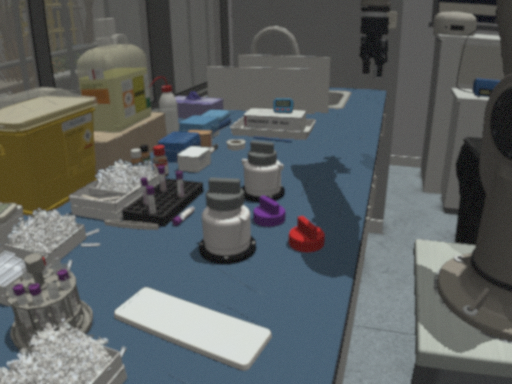

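View pics/wrist0.png

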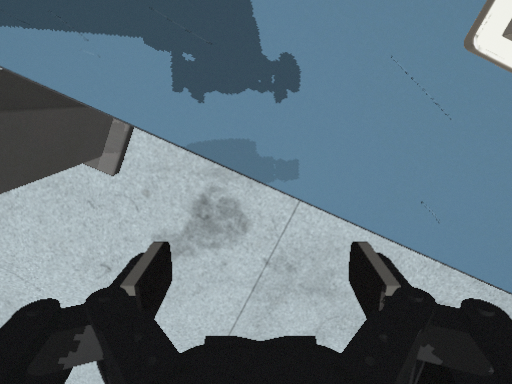

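Two canisters: scene (229,200) and (337,225), which appear in the side view at (228,220) and (263,170). The purple cap at (272,237) and red cap at (221,251) are look-alikes. Next I'll measure heights from depth.

Run:
```python
from h import *
S={'scene':[(205,165,255,230),(312,185,365,255)],'side':[(200,172,258,262),(240,135,288,202)]}
tiles=[]
for n in S:
    c=cam(n); P=cloud(c)
    for b in S[n]:
        p=P[b[1]:b[3],b[0]:b[2]].reshape(-1,3); g=c['pixels'][b[1]:b[3],b[0]:b[2]]
        ok=(c['range_z'][b[1]:b[3],b[0]:b[2]].ravel()>0)
        m=ok&(p[:,2]>0.09)&(p[:,2]<0.16)
        print(n,b,'zmax',np.percentile(p[m,2],[50,90,95,99]),'ctr',np.median(p[m],0))
        h=np.histogram(p[m,2],bins=np.arange(.09,.16,.004)); print(h[0])
        tiles.append(cv2.resize(g,(390,290),interpolation=cv2.INTER_CUBIC))
save('crop0.png',np.vstack([np.hstack(tiles[:2]),np.hstack(tiles[2:])]))
```

```text
scene (205, 165, 255, 230) zmax [0.11930501 0.14109785 0.14354776 0.14497607] ctr [ 0.47262222 -0.03100561  0.11930501]
[ 31   4  44  42  44  40  56 201  29  16  23  26  21  55   1   0   0]
scene (312, 185, 365, 255) zmax [0.10780622 0.13064675 0.13173493 0.13286863] ctr [ 0.48642347 -0.29525681  0.10780622]
[ 58  50  59  69 273  28  24  22  23  33  86   0   0   0   0   0   0]
side (200, 172, 258, 262) zmax [0.11775366 0.13919974 0.14130153 0.14206908] ctr [ 0.4864742  -0.01424698  0.11775366]
[ 31  37  79  80  75  81 219 117  67  67  73  66 115  20   0   0   0]
side (240, 135, 288, 202) zmax [0.10709479 0.12735072 0.1296891  0.13084893] ctr [ 0.49691085 -0.28047973  0.10709479]
[ 46  51  52  87 101  50  55  45  43  52  22   0   0   0   0   0   0]
```

View pics/crop0.png

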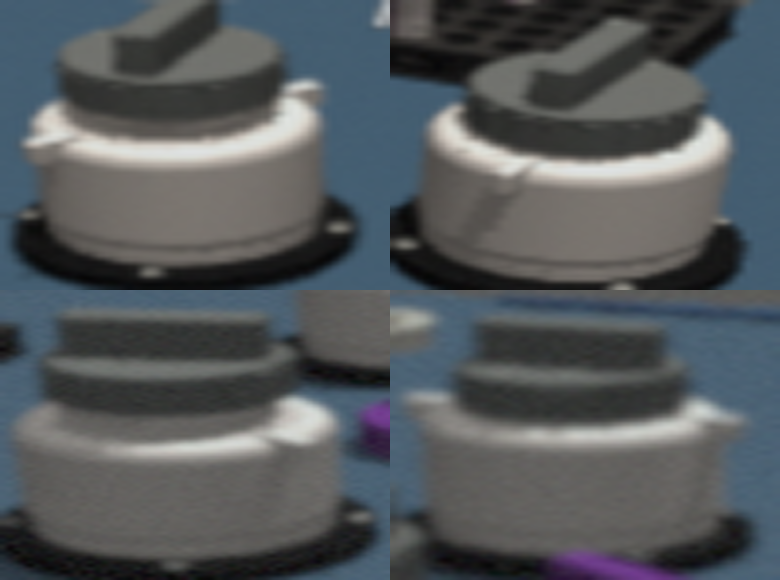

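The crop shows four things:
- Canister A (scene (229,200), left tiles) has its cap sitting high. A gap shows under the cap, the bar top is at z≈0.142, and the bar is turned relative to the ribs.
- Canister B (scene (337,225)) is closed, with its bar top at about 0.130.
- A is therefore the target.
- Next I'll measure the bar and the ribs.

Run:
```python
from h import *
import itertools
def rect(xy):
    r=cv2.minAreaRect((xy*1000).astype(np.float32)); b=cv2.boxPoints(r)
    e=[b[1]-b[0],b[2]-b[1]]; L=max(e,key=np.linalg.norm)
    return np.round(r[0],1),np.round(r[1],1),np.degrees(np.arctan2(L[1],L[0]))%180
for n,b in [('scene',(200,160,260,232)),('side',(195,168,265,265))]:
    c=cam(n); P=cloud(c)[b[1]:b[3],b[0]:b[2]].reshape(-1,3); g=c['pixels'][b[1]:b[3],b[0]:b[2]].reshape(-1,3).astype(int)
    zt=np.percentile(P[(P[:,2]>.1)&(P[:,2]<.16),2],99)
    m=(P[:,2]>zt-.005)&(P[:,2]<.16)&(abs(P[:,0]-.485)<.06)&(abs(P[:,1]+.02)<.06)
    print(n,'bar',zt,m.sum(),rect(P[m,:2]))
    # black foot ring -> minEnclosing
    d=(g.max(1)<45)&(abs(P[:,2])<.03)
    print('dark',d.sum(),rect(P[d,:2]) if d.sum() else 0)
    # cap top 
    m=(abs(P[:,2]-(zt-.024))<.002)&(np.hypot(P[:,0]-.485,P[:,1]+.02)<.06); (x,y),r=cv2.minEnclosingCircle((P[m,:2]*1000).astype(np.float32)); print('captop',x,y,r)
    # white pts outside radius 44mm from centre
    for C in [np.array([x,y])/1000]:
        rr=np.hypot(*(P[:,:2]-C).T); m=(rr>.0445)&(rr<.056)&(P[:,2]>.04)&(P[:,2]<.1)
        a=np.degrees(np.arctan2(*(P[m,:2]-C).T[::-1]))
        for i in np.argsort(a): print(np.round(a[i]),np.round(P[m][i]*1000),end=';')
        print()
```

```text
scene bar 0.145091406447893 80 (array([489.9, -23.5]), array([56.9, 13.2]), np.float32(7.8272495))
dark 297 (array([473. , -36.2]), array([ 67.5, 103.9]), np.float32(126.17109))
captop 488.6251220703125 -22.800382614135742 34.32566452026367
-173.0 [443. -28.  46.];-155.0 [448. -42.  61.];-142.0 [453. -50.  73.];-130.0 [459. -57.  80.];-115.0 [470. -64.  65.];-107.0 [475. -66.  43.];-107.0 [475. -66.  46.];-106.0 [476. -66.  76.];-102.0 [479. -66.  58.];-99.0 [482. -67.  45.];-33.0 [528. -49.  84.];-32.0 [529. -48.  76.];-29.0 [534. -48.  84.];-29.0 [534. -48.  76.];-29.0 [529. -45.  83.];-29.0 [529. -45.  78.];-29.0 [535. -48.  81.];-29.0 [532. -46.  76.];-28.0 [530. -45.  80.];-28.0 [535. -48.  78.];-28.0 [533. -46.  79.];-28.0 [535. -47.  72.];-26.0 [534. -45.  83.];-26.0 [529. -43.  85.];-25.0 [533. -43.  83.];-25.0 [536. -45.  85.];-24.0 [531. -42.  82.];-22.0 [530. -39.  84.];150.0 [449.  -0.  84.];151.0 [450.  -1.  68.];152.0 [445.   0.  78.];152.0 [445.   0.  86.];154.0 [443.  -0.  74.];154.0 [443.  -1.  76.];154.0 [448.  -3.  74.];154.0 [445.  -2.  76.];155.0 [445.  -2.  73.]
[... 731 characters left out ...]
 1.  76.];150.0 [452.  -1.  79.];150.0 [452.  -1.  75.];151.0 [450.  -0.  74.];151.0 [448.   1.  76.];151.0 [448.   1.  78.];151.0 [450.  -1.  79.];151.0 [448.   0.  84.];152.0 [450.  -1.  81.];152.0 [448.  -0.  82.];152.0 [449.  -0.  72.];152.0 [449.  -0.  74.];152.0 [447.   0.  73.];152.0 [451.  -2.  83.];152.0 [449.  -1.  79.];153.0 [451.  -3.  76.];153.0 [447.  -1.  76.];154.0 [447.  -1.  82.];154.0 [447.  -1.  74.];154.0 [447.  -2.  79.];154.0 [447.  -2.  83.];155.0 [447.  -2.  77.];155.0 [445.  -2.  76.];155.0 [449.  -4.  84.];155.0 [445.  -2.  81.];156.0 [446.  -3.  73.];156.0 [448.  -4.  84.];157.0 [446.  -4.  71.];157.0 [446.  -4.  78.];157.0 [446.  -4.  82.];159.0 [447.  -6.  75.];
```

Measured:
- Loose bar centre is about (0.4905, -0.023), at yaw about 7.6°.
- Rib line is about -26.5°, so the bar is about 34° anticlockwise of the ribs, which is inside the stated range.
- I'll move above it in two legs.

>>> play_rows --motion '[[[0.25,-0.26,0],[0,0,0]],[[0.54,-0.56,0],[0,0,0]],[[0.54,-0.56,0],[0,0,0]],[[0.54,-0.56,0],[0,0,0.0475]],[[0.54,-0.56,0],[0,0,0.0475]],[[0.54,-0.56,0],[0,0,0.0475]],[[0.54,-0.56,0],[0,0,0.0475]],[[0.54,-0.56,0],[0,0,0.0475]]]' --fingers 60 --grip_force 40

```text
t: 1.15
eef_pos: [0.3864, -0.316, 0.2315]
tool_rot: [-0.0, 0.998, 0.07, 0.0]
contact_force: [-0.1, 0.5, 0.2]
gripper_width: 0.706
```

```bash
cat >> h.py <<'E'
def st(p=None,yaw=None):
    o=bot.get_obs(); q=o['tool_rot']; r=R.from_quat([q[1],q[2],q[3],q[0]]); M=r.as_matrix()
    y=np.degrees(np.arctan2(M[1,0],M[0,0]))
    print('t',round(o['t'],2),'pos',np.round(o['eef_pos'],4),'yaw',round(y,2),'z',np.round(M[:,2],3),'F',np.round(o['contact_force'],1),'T',np.round(o['torque'],2),'w',round(float(o['gripper_width']),3),'q7',round(o['q'][6],2))
    if p is not None:
        d=M.T@(np.array(p)-o['eef_pos'])
        T=np.column_stack([[np.cos(np.radians(yaw)),np.sin(np.radians(yaw)),0],[np.sin(np.radians(yaw)),-np.cos(np.radians(yaw)),0],[0,0,-1]])
        rv=R.from_matrix(M.T@T).as_rotvec()/(2*np.pi)
        print('shift',np.round(d/.4,4),'turn',np.round(rv,4))
    return o
E
python3 - <<'E'
from h import *
st([.4905,-.023,.231],7.6)
E
```

```text
t 1.15 pos [ 0.3864 -0.316   0.2315] yaw 7.97 z [ 0.001  0.001 -1.   ] F [-0.1  0.5  0.2] T [-0.04  0.01 -0.01] w 0.706 q7 -0.88
shift [ 0.3594 -0.6893  0.002 ] turn [-0.0001 -0.0001  0.001 ]
```

>>> play_rows --motion '[[[0.36,-0.69,0],[0,0,0]],[[0.36,-0.69,0],[0,0,0]],[[0.36,-0.69,0],[0,0,0]],[[0.36,-0.69,0],[0,0,0.001]],[[0.36,-0.69,0],[0,0,0.001]],[[0.36,-0.69,0],[0,0,0.001]],[[0.36,-0.69,0],[0,0,0.001]],[[0.36,-0.69,0],[0,0,0.001]]]'

```text
t: 1.95
eef_pos: [0.4918, -0.0209, 0.2319]
tool_rot: [-0.001, 0.998, 0.068, 0.001]
contact_force: [0.1, 0.3, -0.0]
gripper_width: 0.7
```

Run:
```python
from h import *
st([.4905,-.023,.231],7.6)
c=cam('wrist'); save('wrist1.png',c['pixels']); np.savez('/tmp/w1.npz',**{k:v for k,v in c.items()})
P=cloud(c); 
m=(P[...,2]>.13)&(P[...,2]<.15)&(np.hypot(P[...,0]-.49,P[...,1]+.023)<.045)
print(m.sum(), np.percentile(P[m][:,2],[5,50,95]))
r=cv2.minAreaRect((P[m][:,:2]*1000).astype(np.float32)); print(r)
d=P[m][:,:2]; d=d-d.mean(0); w,v=np.linalg.eigh(d.T@d); print(np.degrees(np.arctan2(v[1,1],v[0,1])),P[m].mean(0))
```

```text
t 1.95 pos [ 0.4918 -0.0209  0.2319] yaw 7.82 z [ 0.001  0.002 -1.   ] F [ 0.1  0.3 -0. ] T [-0.06  0.07  0.03] w 0.7 q7 -1.58
shift [-0.004   0.0048  0.0023] turn [-0.0002 -0.0003  0.0006]
1145 [0.13706992 0.13986715 0.14111306]
((493.2430419921875, -23.58903694152832), (54.90956497192383, 14.02015209197998), 8.367185592651367)
-171.5289996264531 [ 0.49509504 -0.0233656   0.1395875 ]
```

View pics/wrist1.png

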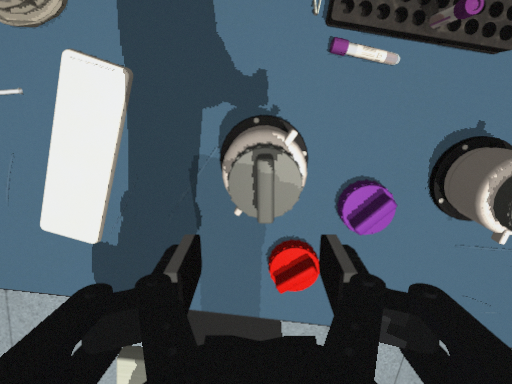

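The wrist view shows the loose cap's bar at (265,187), its ribs at (293,136) and (238,211), and the red and purple caps well clear. I'll check the rib angle here too.

Run:
```python
from h import *
c=dict(np.load('/tmp/w1.npz'));P=cloud(c)
C=np.array([.4925,-.0235]); rr=np.hypot(P[...,0]-C[0],P[...,1]-C[1])
m=(rr>.046)&(rr<.054)&(P[...,2]>.065)&(P[...,2]<.09)
Q=P[m][:,:2]; a=np.degrees(np.arctan2(Q[:,1]-C[1],Q[:,0]-C[0]))
A=Q[abs(a+27)<25]; B=Q[abs(a-153)<25]; print(len(A),len(B),A.mean(0),B.mean(0))
d=A.mean(0)-B.mean(0); print(np.degrees(np.arctan2(d[1],d[0])), (A.mean(0)+B.mean(0))/2)
st([.4915,-.0233,.150],8)
```

```text
59 37 [ 0.53674899 -0.04500639] [ 0.44907957 -0.00128472]
-26.50592143317278 [ 0.49291428 -0.02314555]
t 2.0 pos [ 0.4912 -0.0231  0.2317] yaw 7.65 z [ 0.001  0.001 -1.   ] F [ 0.3 -0.3 -0.2] T [-0.07 -0.01  0.01] w 0.704 q7 -1.58
shift [0.0006 0.0007 0.2044] turn [-0.0001 -0.0001 -0.001 ]
```

>>> play_rows --motion '[[[0,0.001,0.1],[0,0,-0.001]],[[0,0.001,0.18],[0,0,-0.001]],[[0,0.001,0.22],[0,0,-0.001]],[[0,0.001,0.25],[0,0,-0.001]],[[0,0.001,0.269],[0,0,-0.001]],[[0,0.001,0.269],[0,0,-0.001]],[[0,0.001,0.269],[0,0,-0.001]]]' --fingers 45

```text
t: 2.7
eef_pos: [0.4918, -0.0239, 0.1248]
tool_rot: [-0.0, 0.998, 0.069, 0.001]
contact_force: [-0.3, 0.7, -0.4]
gripper_width: 0.527
```

Run:
```python
from h import *
st([.4915,-.0233,.124],8)
c=cam('side'); save('side2.png',cv2.resize(c['pixels'][120:280,150:310],(640,640),interpolation=2))
c=cam('scene'); save('scene2.png',cv2.resize(c['pixels'][100:260,150:310],(640,600),interpolation=2))
```

```text
t 2.7 pos [ 0.4918 -0.0239  0.1248] yaw 7.97 z [ 0.002  0.    -1.   ] F [-0.3  0.7 -0.4] T [-0.02 -0.06 -0.02] w 0.527 q7 -1.64
shift [-0.0005 -0.0016  0.0019] turn [-0.     -0.0003 -0.0001]
```

View pics/scene2.png

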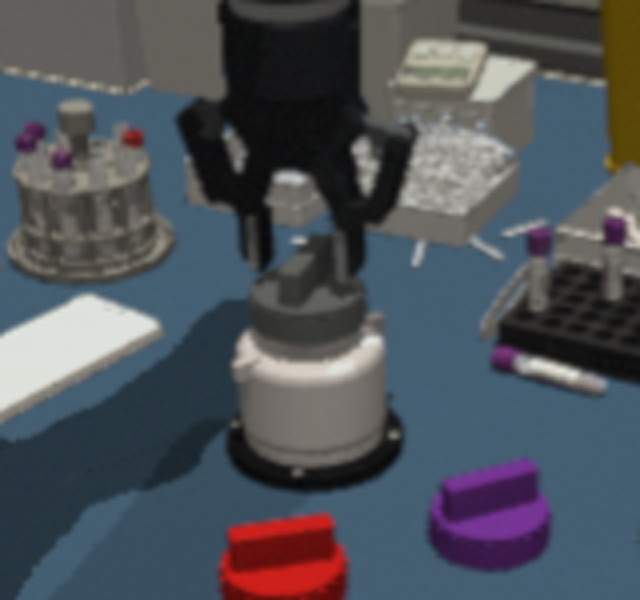

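The fingers straddle the bar at crop (250,245) and (350,255). Closing now.

>>> play_rows --motion '[[[0,-0.001,0],[0,0,0]],[[0,-0.001,0],[0,0,0]],[[0,-0.001,0],[0,0,0]],[[0,-0.001,0],[0,0,0]],[[0,-0.001,0],[0,0,0]],[[0,-0.001,0],[0,0,0]],[[0,-0.001,0],[0,0,0]]]' --fingers 8 --grip_force 30

```text
t: 3.5
eef_pos: [0.4923, -0.0231, 0.1254]
tool_rot: [-0.0, 0.998, 0.07, 0.002]
contact_force: [-0.7, -0.1, 5.8]
gripper_width: 0.152
```

Run:
```python
from h import *
st([.4915,-.0233,.124],41)
c=cam('side'); save('side3.png',cv2.resize(c['pixels'][120:280,150:310],(640,600),interpolation=2))
```

```text
t 3.5 pos [ 0.4923 -0.0231  0.1254] yaw 8.01 z [ 0.003  0.001 -1.   ] F [-0.7 -0.1  5.8] T [ 0.11 -0.03  0.  ] w 0.152 q7 -1.64
shift [-0.0021  0.0003  0.0034] turn [ 0.0001 -0.0005 -0.0917]
```

View pics/side3.png

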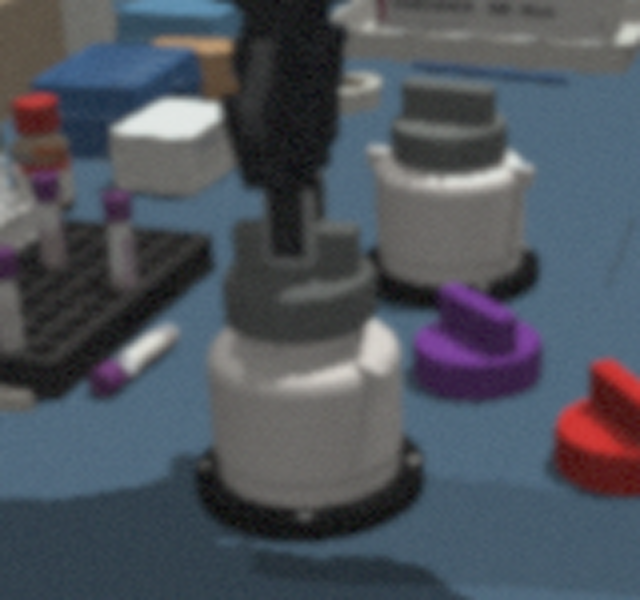

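Gripped at 13 mm opening, with about 6 N upward. Turning anticlockwise by about 34°.

>>> play_rows --motion '[[[0,0,0],[0,0,-0.015]],[[0,0,0],[0,0,-0.03]],[[0,0,0],[0,0,-0.045]],[[0,0,0],[0,0,-0.06]],[[0,0,0],[0,0,-0.077]],[[0,0,0],[0,0,-0.094]],[[0,0,0],[0,0,-0.094]],[[0,0,0],[0,0,-0.094]]]'

```text
t: 4.35
eef_pos: [0.4918, -0.0233, 0.1249]
tool_rot: [0.0, 0.935, 0.356, 0.001]
contact_force: [-0.1, 0.1, -0.6]
gripper_width: 0.154
```

Run:
```python
from h import *
st([.4923,-.0231,.116],41.5)
c=cam('side'); save('side4.png',cv2.resize(c['pixels'][120:280,150:310],(640,600),interpolation=2))
```

```text
t 4.35 pos [ 0.4918 -0.0233  0.1249] yaw 41.67 z [ 0.002  0.001 -1.   ] F [-0.1  0.1 -0.6] T [-0.04  0.02  0.01] w 0.154 q7 -1.11
shift [0.0011 0.0004 0.0223] turn [ 0.0001 -0.0003  0.0005]
```

View pics/side4.png

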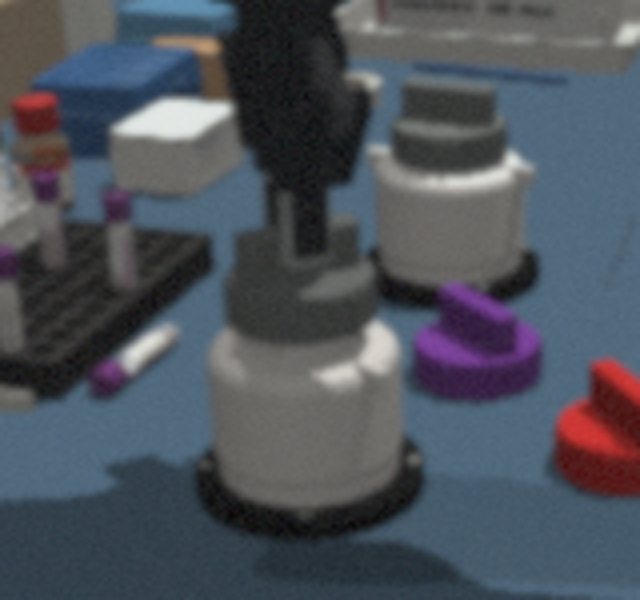

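The tool now carries the cap's weight (-0.6 N), which fits the cap being over the thread start. Lowering 9 mm.

>>> play_rows --motion '[[[0,0,0.005],[0,0,0]],[[0,0,0.01],[0,0,0]],[[0,0,0.015],[0,0,0]],[[0,0,0.019],[0,0,0]],[[0,0,0.022],[0,0,0]],[[0,0,0.022],[0,0,0]]]'

```text
t: 5.0
eef_pos: [0.492, -0.0233, 0.1165]
tool_rot: [0.0, 0.935, 0.356, 0.001]
contact_force: [-1.3, -0.4, 3.5]
gripper_width: 0.157
```

Run:
```python
from h import *
st([.492,-.0233,.113],-26.5)
c=cam('side'); save('side5.png',cv2.resize(c['pixels'][120:280,150:310],(640,600),interpolation=2))
P=cloud(c);m=(P[...,2]>.125)&(P[...,2]<.15)&(np.hypot(P[...,0]-.492,P[...,1]+.023)<.03)&(np.hypot(P[...,0]-.492,P[...,1]+.023)>.015)&(c['pixels'].max(-1)>60)
print(m.sum(),np.percentile(P[m][:,2],[50,90,95,99]))
```

```text
t 5.0 pos [ 0.492  -0.0233  0.1165] yaw 41.67 z [ 0.002  0.    -1.   ] F [-1.3 -0.4  3.5] T [-0.12  0.29  0.03] w 0.157 q7 -1.12
shift [ 0.0001 -0.      0.0087] turn [-0.     -0.0004  0.1894]
96 [0.13197172 0.14524513 0.14720515 0.14929289]
```

View pics/side5.png

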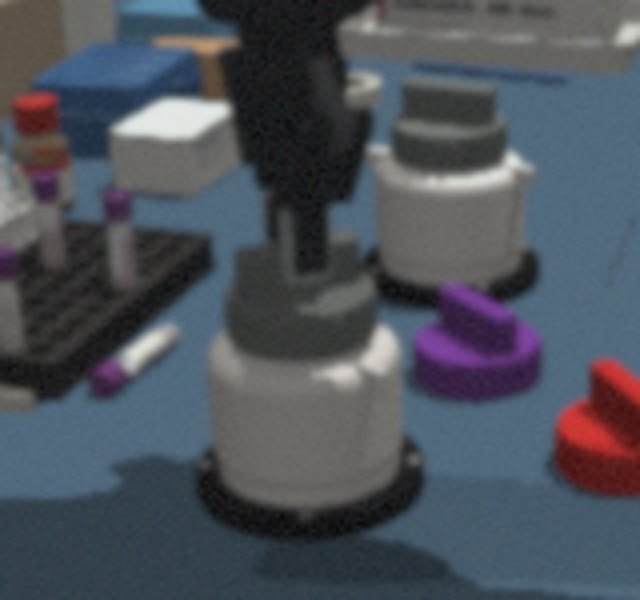

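The cap dropped about 9 mm: its lower edge moved from about row 340 to 358 in the crop, and it is seated with +3.5 N. Screwing clockwise, first half.

>>> play_rows --motion '[[[0,0,0.0004],[0,0,0.012]],[[0,0,0.0009],[0,0,0.025]],[[0,0,0.0014],[0,0,0.04]],[[0,0,0.002],[0,0,0.055]],[[0,0,0.0026],[0,0,0.07]],[[0,0,0.0032],[0,0,0.085]],[[0,0,0.0036],[0,0,0.095]],[[0,0,0.0036],[0,0,0.095]]]'

```text
t: 5.85
eef_pos: [0.4929, -0.0233, 0.1156]
tool_rot: [0.0, 0.998, 0.065, 0.002]
contact_force: [0.7, -1.1, 4.5]
gripper_width: 0.153
```

Run:
```python
from h import *
st([.492,-.0233,.1135],-26.5)
```

```text
t 5.85 pos [ 0.4929 -0.0233  0.1156] yaw 7.45 z [ 0.004  0.    -1.   ] F [ 0.7 -1.1  4.5] T [-0.19 -0.1  -0.1 ] w 0.153 q7 -1.65
shift [-0.0022 -0.0002  0.0052] turn [-0.0001 -0.0007  0.0943]
```

>>> play_rows --motion '[[[0,0,0.0006],[0,0,0.012]],[[0,0,0.0014],[0,0,0.025]],[[0,0,0.0022],[0,0,0.04]],[[0,0,0.003],[0,0,0.055]],[[0,0,0.004],[0,0,0.068]],[[0,0,0.005],[0,0,0.08]],[[0,0,0.0055],[0,0,0.087]],[[0,0,0.0055],[0,0,0.087]]]'

```text
t: 6.65
eef_pos: [0.4935, -0.0232, 0.1139]
tool_rot: [-0.001, 0.978, -0.206, 0.003]
contact_force: [-0.5, -0.2, 5.3]
gripper_width: 0.158
```

Run:
```python
from h import *
st([.492,-.0233,.113],-26.5)
```

```text
t 6.65 pos [ 0.4935 -0.0232  0.1139] yaw -23.83 z [ 0.005  0.    -1.   ] F [-0.5 -0.2  5.3] T [-0.13 -0.01 -0.05] w 0.158 q7 -2.14
shift [-0.0033  0.0016  0.0021] turn [-0.0004 -0.0008  0.0074]
```

Small steps into the stop, watching the torque.

>>> play_rows --motion '[[[-0.001,0,0.001],[0,0,0.004]],[[-0.001,0,0.001],[0,0,0.008]],[[-0.001,0,0.001],[0,0,0.012]],[[-0.001,0,0.001],[0,0,0.012]]]'

```text
t: 7.05
eef_pos: [0.4936, -0.0236, 0.1138]
tool_rot: [-0.0, 0.97, -0.242, 0.003]
contact_force: [-0.4, -1.3, 6.1]
gripper_width: 0.155
```

Run:
```python
from h import *
st([.492,-.0233,.113],-26.5)
c=cam('scene'); save('scene6.png',cv2.resize(c['pixels'][150:240,180:280],(660,594),interpolation=2))
```

```text
t 7.05 pos [ 0.4936 -0.0236  0.1138] yaw -28.01 z [ 0.006 -0.001 -1.   ] F [-0.4 -1.3  6.1] T [-0.68  0.04  0.71] w 0.155 q7 -2.21
shift [-0.0038  0.0013  0.002 ] turn [-0.0003 -0.001  -0.0042]
```

View pics/scene6.png

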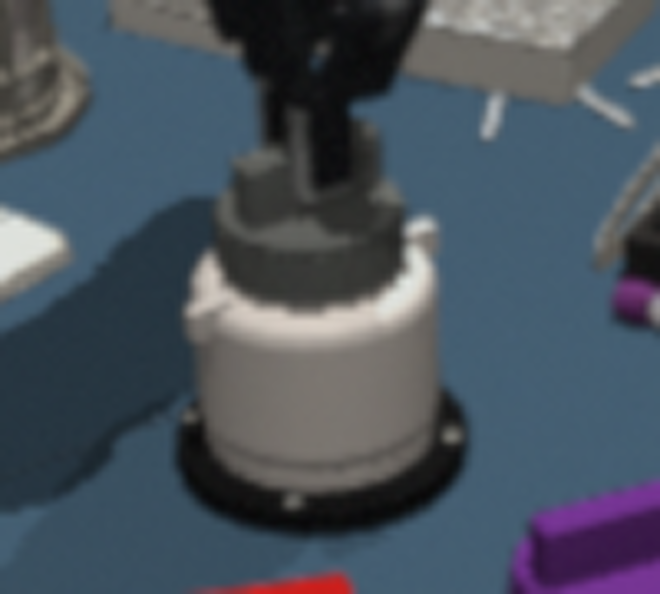

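Torque rose from about -0.05 to 0.71 N·m at yaw about -28°, so the cap is at its stop. One slight nudge more, then I'll release.

>>> play_rows --motion '[[[0,0,0.001],[0,0,0.003]],[[0,0,0.001],[0,0,0.003]],[[0,0,0.001],[0,0,0.003]]]'

```text
t: 7.4
eef_pos: [0.4937, -0.0237, 0.1138]
tool_rot: [0.0, 0.968, -0.249, 0.004]
contact_force: [-2.3, -0.8, 7.1]
gripper_width: 0.156
```

Run:
```python
from h import *
st([.492,-.0233,.113],-26.5)
```

```text
t 7.4 pos [ 0.4937 -0.0237  0.1138] yaw -28.85 z [ 0.007 -0.002 -1.   ] F [-2.3 -0.8  7.1] T [-0.43  0.32  0.84] w 0.156 q7 -2.22
shift [-0.0043  0.0011  0.0019] turn [-0.0002 -0.0011 -0.0065]
```

>>> play_rows --motion '[[[0,0,0],[0,0,0]],[[0,0,0],[0,0,0]],[[0,0,0],[0,0,0]],[[0,0,0],[0,0,0]],[[0,0,0],[0,0,0]]]' --fingers 45

```text
t: 7.9
eef_pos: [0.4936, -0.0237, 0.1136]
tool_rot: [0.0, 0.968, -0.249, 0.003]
contact_force: [0.8, -0.2, -0.0]
gripper_width: 0.527
```

>>> play_rows --motion '[[[0,0,-0.05],[0,0,0]],[[0,0,-0.12],[0,0,0]],[[0,0,-0.22],[0,0,0]],[[0,0,-0.32],[0,0,0]],[[0,0,-0.32],[0,0,0]],[[0,0,-0.32],[0,0,0]]]'

```text
t: 8.5
eef_pos: [0.4932, -0.0235, 0.2424]
tool_rot: [-0.0, 0.968, -0.249, 0.004]
contact_force: [0.6, -0.3, -0.4]
gripper_width: 0.525
```

Run:
```python
from h import *
st()
T=[]
for n,b in [('scene',(200,160,260,232)),('side',(195,168,265,265)),('wrist',(0,0,512,384))]:
    c=cam(n); P=cloud(c); rr=np.hypot(P[...,0]-.492,P[...,1]+.023)
    z=P[...,2]; zz=z[(rr<.035)&(z>.1)&(z<.15)]; zt=np.percentile(zz,98)
    m=(rr<.035)&(z>zt-.006)&(z<.15)
    r=cv2.minAreaRect((P[m][:,:2]*1000).astype(np.float32)); d=P[m][:,:2]; d=d-d.mean(0); w,v=np.linalg.eigh(d.T@d)
    mm=(rr>.046)&(rr<.054)&(z>.065)&(z<.09); Q=P[mm][:,:2]; a=np.degrees(np.arctan2(Q[:,1]+.023,Q[:,0]-.492))
    A=Q[abs(a+27)<25].mean(0);B=Q[abs(a-153)<25].mean(0)
    print(n,'top',zt,'bar',np.degrees(np.arctan(v[1,1]/v[0,1])),r,'rib',np.degrees(np.arctan2(*(A-B)[::-1])))
    g=c['pixels'][b[1]:b[3],b[0]:b[2]]; T.append(cv2.resize(g,(390,390 if n!='wrist' else 293)))
save('fin.png',np.hstack(T[:2])); save('finw.png',T[2])
```

```text
t 8.5 pos [ 0.4932 -0.0235  0.2424] yaw -28.86 z [ 0.009 -0.002 -1.   ] F [ 0.6 -0.3 -0.4] T [ 0.02  0.06 -0.01] w 0.525 q7 -2.19
scene top 0.1332582451299353 bar -26.113164823792502 ((488.8865661621094, -23.704723358154297), (16.804967880249023, 54.7463493347168), 59.53239822387695) rib -25.10747745370956
side top 0.13043954389648374 bar -23.480661292552618 ((492.8863525390625, -22.186338424682617), (14.373815536499023, 56.6710205078125), 66.73648071289062) rib nan
wrist top 0.12933400384583146 bar -24.865112254429526 ((493.5373840332031, -23.195247650146484), (13.972186088562012, 55.36665725708008), 65.21696472167969) rib -26.448882438009655<stdin>:10: RuntimeWarning: Mean of empty slice.
  ret = um.true_divide(
```

View pics/fin.png

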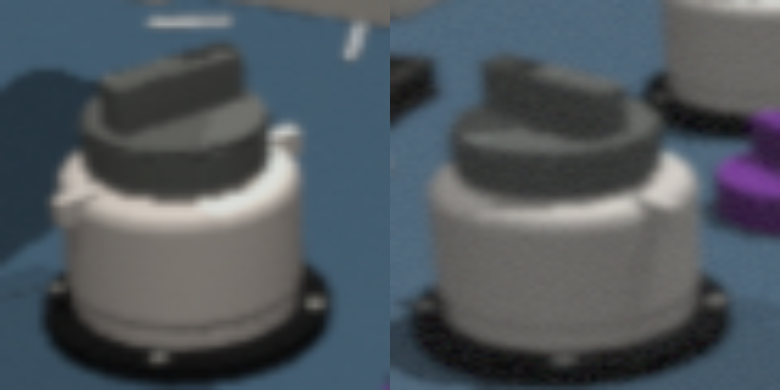

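View pics/finw.png

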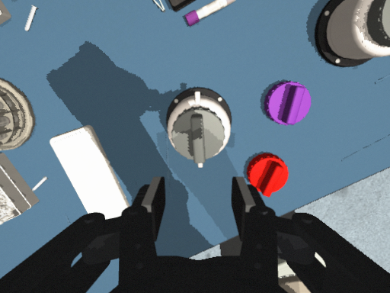

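The cap is down: bar top at about 0.130, as on the closed canister. The bar reads about -25° against ribs at -26.5°, so it may be a degree or two short. I'll regrip, press to the stop, relax the torque, and release.

>>> play_rows --motion '[[[-0.001,0,0.1],[0,0,-0.006]],[[-0.001,0,0.2],[0,0,-0.006]],[[-0.001,0,0.26],[0,0,-0.006]],[[-0.001,0,0.3],[0,0,-0.006]],[[-0.001,0,0.322],[0,0,-0.006]],[[-0.001,0,0.322],[0,0,-0.006]],[[-0.001,0,0.322],[0,0,-0.006]]]'

```text
t: 9.35
eef_pos: [0.4921, -0.0235, 0.1116]
tool_rot: [0.0, 0.973, -0.231, 0.002]
contact_force: [-0.8, -0.8, 0.2]
gripper_width: 0.531
```

>>> play_rows --motion '[[[0,0,0],[0,0,0]],[[0,0,0],[0,0,0]],[[0,0,0],[0,0,0]],[[0,0,0],[0,0,0]],[[0,0,0],[0,0,0]],[[0,0,0],[0,0,0]],[[0,0,0],[0,0,0]]]' --fingers 8 --grip_force 50

```text
t: 10.05
eef_pos: [0.4927, -0.0236, 0.1123]
tool_rot: [0.0, 0.973, -0.231, 0.003]
contact_force: [-1.6, -0.0, 4.8]
gripper_width: 0.153
```

Run:
```python
from h import *
st([.492,-.0233,.113],-26.5)
```

```text
t 10.05 pos [ 0.4927 -0.0236  0.1123] yaw -26.68 z [ 0.005 -0.002 -1.   ] F [-1.6 -0.   4.8] T [-0.16  0.22  0.1 ] w 0.153 q7 -2.19
shift [-0.0018  0.     -0.0017] turn [-0.0001 -0.0009 -0.0005]
```

Squared at yaw -26.7 with almost no torque. Pressing about 1.5° further, then back.

>>> play_rows --motion '[[[0,0,0],[0,0,0.004]],[[0,0,0],[0,0,0.004]],[[0,0,0],[0,0,0.004]]]'

```text
t: 10.35
eef_pos: [0.4926, -0.0237, 0.1124]
tool_rot: [0.001, 0.97, -0.243, 0.003]
contact_force: [-1.0, -0.7, 1.7]
gripper_width: 0.146
```

Run:
```python
from h import *
st([.492,-.0233,.113],-26.5)
```

```text
t 10.35 pos [ 0.4926 -0.0237  0.1124] yaw -28.09 z [ 0.005 -0.002 -1.   ] F [-1.  -0.7  1.7] T [-0.26  0.29  0.42] w 0.146 q7 -2.21
shift [-0.0017 -0.0003 -0.0016] turn [-0.     -0.0009 -0.0044]
```

>>> play_rows --motion '[[[0,0,0],[0,0,-0.003]],[[0,0,0],[0,0,-0.003]],[[0,0,0],[0,0,-0.003]]]'

```text
t: 10.65
eef_pos: [0.4926, -0.0237, 0.1124]
tool_rot: [0.0, 0.972, -0.234, 0.003]
contact_force: [-1.1, -0.2, 3.0]
gripper_width: 0.153
```

>>> play_rows --motion '[[[0,0,0],[0,0,0]],[[0,0,0],[0,0,0]],[[0,0,0],[0,0,0]],[[0,0,0],[0,0,0]],[[0,0,0],[0,0,0]]]' --fingers 45

```text
t: 11.15
eef_pos: [0.4926, -0.0237, 0.1123]
tool_rot: [0.0, 0.972, -0.234, 0.003]
contact_force: [0.1, 0.3, -0.2]
gripper_width: 0.527
```

>>> play_rows --motion '[[[0,0,-0.05],[0,0,0]],[[0,0,-0.12],[0,0,0]],[[0,0,-0.22],[0,0,0]],[[0,0,-0.32],[0,0,0]],[[0,0,-0.35],[0,0,0]],[[0,0,-0.35],[0,0,0]]]'

```text
t: 11.75
eef_pos: [0.4931, -0.0233, 0.2542]
tool_rot: [-0.0, 0.972, -0.234, 0.005]
contact_force: [-0.6, 0.2, -0.1]
gripper_width: 0.529
```

Run:
```python
from h import *
st()
c=cam('wrist'); save('finw2.png',cv2.resize(c['pixels'][80:240,190:350],(600,600),interpolation=2))
P=cloud(c); rr=np.hypot(P[...,0]-.4925,P[...,1]+.0232)
z=P[...,2]
m=(rr<.035)&(z>.122)&(z<.15); d=P[m][:,:2]; r=cv2.minAreaRect((d*1000).astype(np.float32)); d=d-d.mean(0); w,v=np.linalg.eigh(d.T@d)
print('top',np.median(z[m]),'bar',np.degrees(np.arctan(v[1,1]/v[0,1])),r)
mm=(rr>.046)&(rr<.054)&(z>.065)&(z<.09); Q=P[mm][:,:2]; a=np.degrees(np.arctan2(Q[:,1]+.023,Q[:,0]-.492))
A=Q[abs(a+27)<25].mean(0);B=Q[abs(a-153)<25].mean(0); print('rib',np.degrees(np.arctan2(*(A-B)[::-1])))
c=cam('side');P=cloud(c); z=P[...,2]
for C in [(.492,-.023),(.502,-.285)]:
    m=(np.hypot(P[...,0]-C[0],P[...,1]-C[1])<.035)&(z>.1)&(z<.16); print('side top',np.percentile(z[m],98))
```

```text
t 11.75 pos [ 0.4931 -0.0233  0.2542] yaw -27.04 z [ 0.009 -0.002 -1.   ] F [-0.6  0.2 -0.1] T [-0.    0.01 -0.01] w 0.529 q7 -2.15
top 0.12827665079042766 bar -25.152303516997232 ((493.6283874511719, -23.54628562927246), (14.010040283203125, 55.15376281738281), 64.99976348876953)
rib -26.508830588322144
side top 0.13039987381229248
side top 0.13032497148849645
```

View pics/finw2.png

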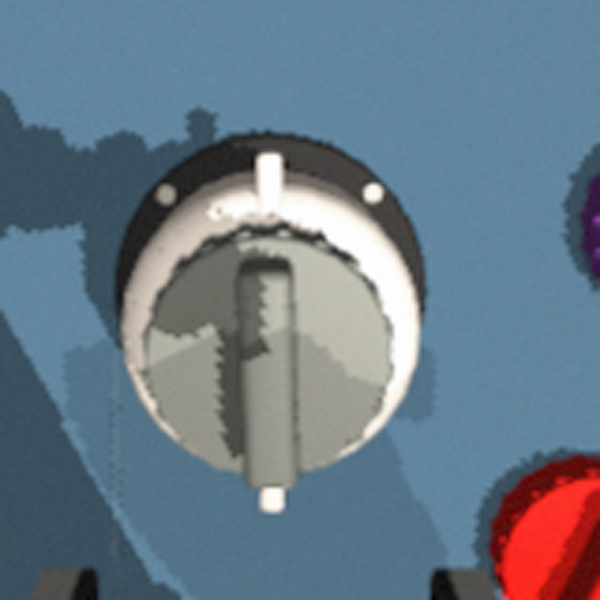

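The bar (crop (268,375)) lies in line with both ribs (268,180) and (272,500), and both bar tops read 0.130 in the side view. Handing in.

```bash
python3 -c "
from station import bot
print(bot.hand_in())"
```

```text
the job is handed in; nothing more can be done
None
```

The loose cap is screwed home and released, and the job is handed in at about 12 s of the 40 s allowed. I did not touch the closed canister or the red and purple look-alikes.

- **Turning back and dropping:** I took the cap by its bar and turned it about 34° anticlockwise. I then lowered it about 9 mm into the thread start.
- **Screwing home:** I turned it clockwise, lowering as it sank, until the torque rose to about 0.8 N·m at the stop, then released. A check then put the bar a degree or two short of the ribs. I gripped it again, pressed it to the stop, eased off the torque and let go.

**Last checks:**
- **Height:** both bar tops read 0.130 m in the side view, so the cap sits as low as the one on the closed canister.
- **Alignment:** in the wrist picture the bar lies in line with both ribs. The wrist depth fit disagrees slightly, giving the bar -25.2° against ribs at -26.5°. The regrip did not change that fit. When I regripped, the bar squared up at -26.7° and torque built just beyond that, so I put the difference down to measurement error.
- **Contact:** after release the arm was clear, with no force beyond noise on the tool.

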